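Hold a hidden bolt head while the nut of a sharps-bin bracket is run tight

TASK

The nut runner on the front of the sharps-bin bracket is already turning, but the bolt just spins round with the nut. Lift away the carton that lies across the bracket and set it down, the same way up, on the blue pad; then reach down through the gap behind the bracket's front plate, grip the bolt's hexagonal head and hold it from turning until the nut is tight and the runner's socket stands still. Finish while still gripping the head: do not let go; and leave the vial, the flask and the roll of tape alone.

Things in the scene. Friction and masses are not known exactly. Their poses are not given: they have to be found in the camera images.
- bracket: Fixed grey bracket. Origin: bench level, below the middle of the gap. x from front plate to rear frame, y along the plates, z up. Base plate 100 x 150 mm, 8 thick. Front plate x -36 to -30 mm, rear frame x 30 to 36 mm, both 140 mm along y, tops 94 mm up. The gap between, 60 mm wide, is open above and at both y ends.
- rear_bar (a point): Middle of the top of the bracket's rear frame (x = 33, z = 94 mm in the bracket's frame): an open window with a top bar 84 to 94 mm up, a sill up to 24 mm and an upright 14 mm wide at each end.
- runner_mid (a point): Middle of the fixed nut runner on the bracket's front side, at x = -150, z = 62 mm in the bracket's frame: a round grey motor 48 mm in diameter, axis along the bracket's x, reaching to x = -215 mm, top at 88 mm.
- bolt_head (a point): Centre of the brass-coloured hexagonal head, at x = -7, y = 0, z = 62 mm in the bracket's frame: 24 mm across flats, 28 across corners, 18 thick along its axis, the bracket's x. Free space beside it in y and 54 mm below. Ungripped it turns at 0.45 rad/s, and this frame with it; fingers closing along the bracket's y pull it onto its flats. Held, it pulls with up to 0.17 Nm.
- bolt (a joint): How far the nut has been screwed onto the bolt (turn of the nut relative to the bolt), rad: starts between 0 and 0.6, 2.8 = tight (hard stop). It grows only while the head is held from turning, at about 0.35 rad/s (6 to 8 s of holding in all), and never goes back by itself.
- socket (a joint): Angle of the runner's dark steel socket (34 mm in diameter, with a yellow stripe, on the front side) with the nut in it, rad. It turns steadily by itself at about 0.35 to 0.45 rad/s and stands still only when the nut is tight and the head is held.
- carton_mid (a point): Centre of the white carton with a green band, 100 (its x) x 48 (its y) x 45 (z) mm, about 0.12 kg, loose. It starts lying across the gap on the tops of plate and frame, its long side roughly along the bracket's x, its underside 94 mm above the bench, hiding the head. Its z axis points up.
- pad_top (a point): Middle of the top of the fixed blue pad, 200 (x) x 220 (y) mm, 4 mm thick; its z axis points up. The bracket stands to one side of the robot, left or right, and the pad to the other.
- vial_mid (a point): Bystander: middle of a small amber vial, 28 mm in diameter, 55 mm high, loose, standing.
- flask_mid (a point): Bystander: middle of a white flask with an orange cap, 52 mm in diameter, 115 mm high, loose, standing.
- tape_mid (a point): Bystander: middle of a white roll of tape lying flat, 64 mm in diameter, 24 mm high, loose.
There are look-alikes about, which are no part of the job. Leave any black or yellow look-alike of the part that bears carton_mid alone.

How it is judged:
By the outcome, as a careful person would: the job done as asked, in the order asked, and still so for the second after the job is handed in, while the arm keeps its last pose, push and grip.
It also fails if it takes over 67 s, if anything falls off the work surface, if the arm or the gripper's body presses on something with over 40 N, if the wrist force passes 120 N, or if a joint passes its speed limit or range.

ROBOT

A 7-joint arm with a two-finger parallel gripper is mounted at the origin on the work surface. World frame = base frame: x ahead of the robot, y to its left, z up, the work surface at z = 0. Lengths are in mm, angles in rad, forces in N, time in s.
With the tool pointing down it reaches from about 400 to 875 mm from the base axis. Payload 4.4 kg.
Tool frame: the origin (TCP) lies at the very end of the fingers, on their centre line; the grasp point (between the pads) lies 19 mm behind it; z points along the fingers, x is the direction in which the jaws open and shut, and the axes are right-handed (so a half turn about z gives the same grasp; the last joint's range is limited). The gripper opens to 85 mm and grips with 20 to 120 N. Pads are 22 mm wide; open, the fingers measure 114 mm over their backs; the gripper's body (76 mm by 85 mm) begins 54 mm behind the grasp point. The pads swing forward as they close: fully open they stand 13 mm farther back than shut.
Start: joints at [1.112, 0.628, 0.038, 1.517, -0.027, 0.996, -0.02], TCP at [248.833, -600.5, 231.313] pointing down, gripper open.
Joint ranges: [-3.06, 3.06], [-0.37, 2.12], [-1.25, 1.32], [0.18, 2.47], [-1.1, 4.24], [0.23, 1.98], [-2.94, 2.94]. Speed limits (rad/s): [2.57, 2.57, 3.14, 3.14, 3.14, 3.14, 3.14].

INTERFACE

Orientations are given as [roll, pitch, yaw] about the fixed x, y, z axes, in that order (R = Rz(yaw) Ry(pitch) Rx(roll)).
In Python, from cell import telemetry, get_image, get_calibration, ctrl gives the robot as it stands. The module is installed in compiled form; this text tells all that it offers.
- The arm moves only by the tool arm_command, never from a script. Its arguments are lists of equal length, an entry for each row: "rot": the turn, a rotation vector about the world's x, y, z in degrees, a list of three; "slide": the shift along the world's x, y, z in mm, a list of three; "gripper": the finger opening in mm, from 0 to 85.4. A call has 1 to 5 rows; each row shifts and turns the pose as measured when the row begins; what a row does not reach is not made up. A row lasts 1/12 s, in which the tool goes at most 41.7 mm and 7.16 degrees, less where a joint would pass 70% of its speed; a pose out of reach is approached as far as the arm can. A call with a gripper value outside its range is refused whole. The fingers move at their own pace and stop on an object; the grip force is fixed at half the most. Time passes only in rows, so rows that do not move let the fingers close. It gives the time, the measured TCP pose, the force and the opening at its end, in the units of the state.
- telemetry.read_state(): the state, without advancing time (a new reading comes with each control period).
- get_image(name): name is "scene" or "side" or "wrist"; returns (picture, depth): 480x640x3 uint8, red, green, blue; 480x640 float32, mm along the optical axis (not along the pixel's ray), 0 where there is no reading.
- get_calibration(name): a dict with "fx", "fy", "cx", "cy" (pixels), "D" ([k1, k2, p1, p2, k3] as OpenCV has them; the pictures are not rectified), "xyz" and "attitude" of the camera in the world. Camera axes: x right, y up, looking along -z (the intrinsics and any distortion apply to the point x, -y, -z); pixel columns grow to the right and rows downward; lengths in mm; the calibration is good to about 2 mm. A picture is of the moment at which its call begins: read the wrist's pose just before it. get_calibration takes no time and is no camera call; for the wrist camera it gives the pose at the moment of the call.
- ctrl.finish_job(): hands the job in, once; it reports no verdict.
The state is a dict: "clock": time; "qpos": joint angles; "qd": joint speeds; "tau": joint torques, N m; "eef_pos": TCP position; "tool_rot": TCP orientation; "force": force on the tool from outside, world axes, zero at the start; "torque": the same for the moment, N m; "width": finger opening in mm.
Only numpy, scipy, OpenCV 4.12 (cv2) and the standard library are available. Lean on these libraries where they do the work, as an engineer would, in place of code of your own. Each camera call takes 0.05 s, during which the arm holds its last target.

## Working session

There is one attempt and no reset: what is moved stays moved. The work goes in short steps, Python scripts to look and compute and a tool call to move; the robot and the scene stay as the last step left them, time stands still between calls to the robot, and variables do not carry over. Pictures are saved under pics/ and viewed, and the job is handed in when it is done.

Besides the shell and the picture viewer there is one more tool, called after "Request:" as a command line: name --argument value ..., lists and objects as JSON in quotes. arm_command: Moves the arm, as the interface text tells. Its arguments: {"type":"object","properties":{"rot":{"type":"array"},"slide":{"type":"array"},"gripper":{"type":"array"}},"required":["rot","slide","gripper"]}

```bash
mkdir -p pics; ls; cat > h.py <<'E'
import numpy as np, cv2, json
from cell import telemetry, get_image, get_calibration, ctrl
from scipy.spatial.transform import Rotation as R
def snap(name, tag):
    cal=get_calibration(name)
    im,d=get_image(name)
    np.savez(f'pics/{tag}.npz',im=im,d=d,cal=json.dumps({k:np.array(v).tolist() for k,v in cal.items()}))
    cv2.imwrite(f'pics/{tag}.png',im[:,:,::-1])
    return im,d,cal
def load(tag):
    z=np.load(f'pics/{tag}.npz'); return z['im'],z['d'],json.loads(str(z['cal']))
def rot(cal):
    return R.from_euler('xyz',cal['attitude']).as_matrix()
def rays(cal,px):
    px=np.asarray(px,float).reshape(-1,1,2)
    K=np.array([[cal['fx'],0,cal['cx']],[0,cal['fy'],cal['cy']],[0,0,1]])
    n=cv2.undistortPoints(px,K,np.array(cal['D'],float)).reshape(-1,2)
    return np.c_[n[:,0],-n[:,1],-np.ones(len(n))]@rot(cal).T
def onplane(cal,px,z):
    r=rays(cal,px); o=np.array(cal['xyz'],float)
    return o+r*((z-o[2])/r[:,2])[:,None]
def withdepth(cal,px,d):
    return np.array(cal['xyz'],float)+rays(cal,px)*np.asarray(d,float).reshape(-1,1)
def cloud(im,d,cal):
    v,u=np.mgrid[0:480,0:640]
    P=withdepth(cal,np.c_[u.ravel(),v.ravel()],d.ravel()).reshape(480,640,3)
    P[d<=0]=np.nan
    return P
E
python3 - <<'E'
from h import *
print(telemetry.read_state())
for n in ['scene','side','wrist']:
    im,d,cal=snap(n,n+'0'); print(n,cal,(d>0).mean())
E
```

```text
pics
{'clock': 0.0, 'qpos': array([ 1.11218334,  0.6293537 ,  0.03843583,  1.51836768, -0.02700626,
        0.99626889, -0.01998654]), 'qd': array([-7.90366900e-04,  1.94630222e-03,  5.69954751e-04, -2.83744335e-04,
        1.22816562e-03, -5.09113372e-05, -1.58058078e-03]), 'tau': array([ 2.40361638e-03, -5.63408947e+01,  1.22671712e+00, -1.93441826e+01,
        1.08230207e-02,  1.04831380e-02,  1.08049582e-05]), 'eef_pos': array([ 248.60878415, -599.91123695,  230.38415568]), 'tool_rot': array([ 3.14157647e+00,  1.87977005e-03, -1.17796834e+00]), 'force': array([ 0.42681377, -0.52610545,  0.54520926]), 'torque': array([-0.00271936, -0.03707319, -0.0595486 ]), 'width': 85.56221631917374}
scene {'fx': 520.060677618764, 'fy': 520.060677618764, 'cx': 313.0539831635383, 'cy': 238.92928427388796, 'D': array([-0.12667226,  0.        ,  0.        ,  0.        ,  0.        ]), 'xyz': array([1181.14625776, -489.04639455,  713.13746948]), 'attitude': array([ 0.91193504, -0.020621  ,  0.91451637])} 0.99576171875
side {'fx': 436.23203610119117, 'fy': 436.23203610119117, 'cx': 326.70726829338116, 'cy': 231.01431179183797, 'D': array([0.02794474, 0.        , 0.        , 0.        , 0.        ]), 'xyz': array([344.49732787, 657.9162874 , 797.26340418]), 'attitude': array([ 0.77974429,  0.0107638 , -2.80900448])} 0.9959244791666667
wrist {'fx': 374.1620805511363, 'fy': 374.1620805511363, 'cx': 322.0514117910869, 'cy': 231.29670049303803, 'D': array([-0.07023429,  0.        ,  0.        ,  0.        ,  0.        ]), 'xyz': array([ 310.65555754, -573.5307044 ,  373.78954553]), 'attitude': array([-0.27444582,  0.00281873, -1.17604262])} 0.9960123697916666
```

View pics/scene0.png

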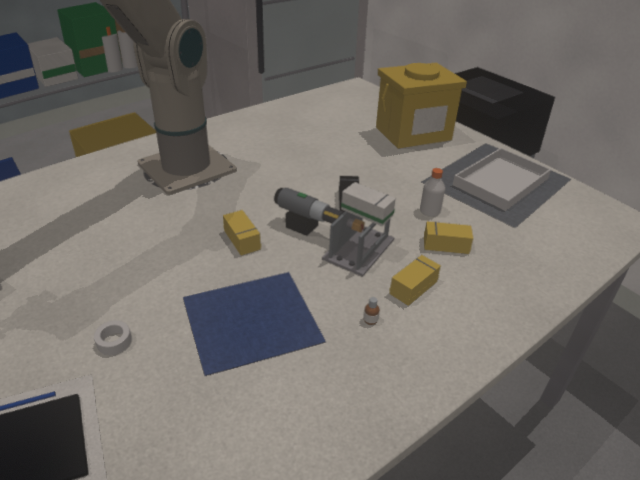

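View pics/side0.png

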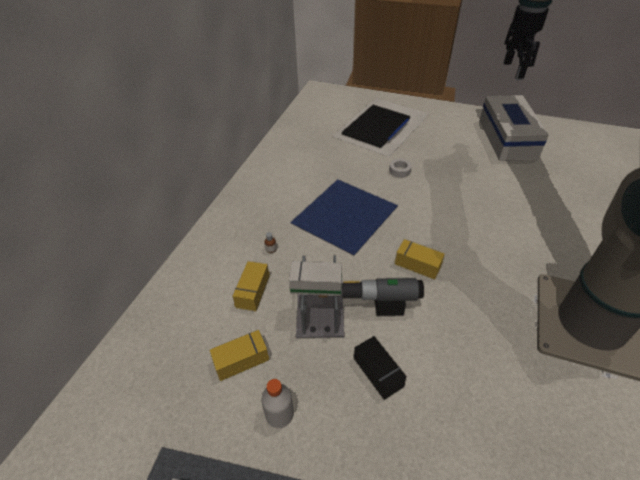

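View pics/wrist0.png

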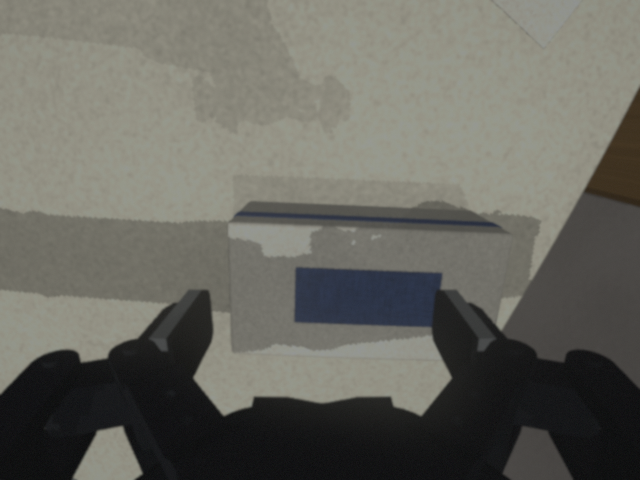

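Scene view: the white carton with the green band is on the bracket at about (367,203). The yellow look-alikes are at (241,231), (415,279) and (447,238), and a black one at (348,190). In the side view the white carton is at (317,275). Only the white one with the green band, lying across the bracket, fits. I'll measure it and crop the view to confirm.

```bash
python3 - <<'E'
from h import *
for t in ['scene0','side0']:
    im,d,cal=load(t); P=cloud(im,d,cal); 
    hsv=cv2.cvtColor(im,cv2.COLOR_RGB2HSV)
    # sanity: table z
    print(t,'table z med',np.nanmedian(P[...,2][(P[...,0]>300)&(P[...,0]<800)&(abs(P[...,1])<500)]))
    u0,v0=(367,203) if t=='scene0' else (317,270)
    print('at carton',P[v0,u0])
    c=P[v0,u0]
    m=(abs(P[...,2]-139)<6)&(np.hypot(P[...,0]-c[0],P[...,1]-c[1])<90)
    m=m.astype(np.uint8); 
    n,l,s,cen=cv2.connectedComponentsWithStats(m)
    k=l[v0,u0]; print('k',k)
    m2=l==(1+np.argmax(s[1:,4]))
    q=P[m2]; 
    r=cv2.minAreaRect(q[:,:2].astype(np.float32)); print('top rect',r,'z',np.median(q[:,2]),len(q))
    # blue pad
    b=((hsv[...,0]>100)&(hsv[...,0]<130)&(hsv[...,1]>100)&(hsv[...,2]>40)).astype(np.uint8)
    b=cv2.morphologyEx(b,cv2.MORPH_OPEN,np.ones((3,3)))
    cs,_=cv2.findContours(b,cv2.RETR_EXTERNAL,cv2.CHAIN_APPROX_NONE)
    for cc in sorted(cs,key=cv2.contourArea)[-3:]:
        w=onplane(cal,cc.reshape(-1,2),4)
        print('blue',cc.reshape(-1,2).mean(0),cv2.minAreaRect(w[:,:2].astype(np.float32)))
    cr=im[150:290,260:480] if t=='scene0' else im[230:350,260:440]
    cv2.imwrite(f'pics/{t}crop.png',cv2.resize(cr[:,:,::-1],None,fx=3.5,fy=3.5,interpolation=cv2.INTER_CUBIC))
    # named points
    pts=dict(scene0=dict(vial=(372,314),flask=(432,195),tape=(113,340),yel1=(241,231),yel2=(415,279),yel3=(447,238),blk=(348,190),run_end=(285,197)),side0=dict(vial=(270,243),flask=(277,405),tape=(400,168),yel1=(419,258),yel2=(251,285),yel3=(240,354),blk=(380,366),run_end=(415,289)))[t]
    for k,(u,v) in pts.items(): print(k,np.round(np.nanmedian(P[v-2:v+3,u-2:u+3].reshape(-1,3),0)))
E
```

```text
scene0 table z med 1.1781542170861599
at carton [568.32647432 134.33032531 136.04559529]
k 1
top rect ((550.997314453125, 153.5369873046875), (100.65475463867188, 52.615882873535156), 15.385395050048828) z 138.6959968086693 715
blue [  7.17741935 168.74193548] ((-302.39947509765625, -410.12286376953125), (49.274024963378906, 120.70111083984375), 79.5412368774414)
blue [17.83157895 86.6       ] ((-959.240966796875, -248.8734588623047), (142.08584594726562, 170.63258361816406), 82.09353637695312)
blue [12.59322034 54.63559322] ((-1478.920166015625, -163.3182373046875), (131.93104553222656, 660.1275634765625), 80.46224975585938)
vial [731.  11.  30.]
flask [554. 363.  61.]
tape [ 484. -391.    1.]
yel1 [396. -59.  46.]
yel2 [722. 129.  46.]
yel3 [667. 291.  38.]
blk [512. 132. 139.]
run_end [381.  64.  78.]
side0 table z med 1.0753539348805248
at carton [546.65653116 152.30300978 139.33904286]
k 1
top rect ((548.89013671875, 156.5076446533203), (99.75749969482422, 51.31545639038086), 15.57137680053711) z 138.755734593218 1059
blue [513.0625  110.09375] ((190.9789276123047, -844.0457153320312), (24.466205596923828, 61.10697937011719), 22.75664520263672)
blue [523.5        143.34146341] ((148.9350128173828, -641.07421875), (124.40010070800781, 16.498414993286133), 17.68916893005371)
blue [343.03964758 215.31718062] ((584.4868774414062, -156.6357879638672), (212.28480529785156, 193.13668823242188), 73.68285369873047)
vial [714.  29.  34.]
flask [528. 400.  83.]
tape [ 487. -402.    3.]
yel1 [368. -28.  45.]
yel2 [697. 165.  45.]
yel3 [643. 320.  46.]
blk [387. 258.  45.]
run_end [359.  91.  81.]
```

View crops.

View pics/scene0crop.png

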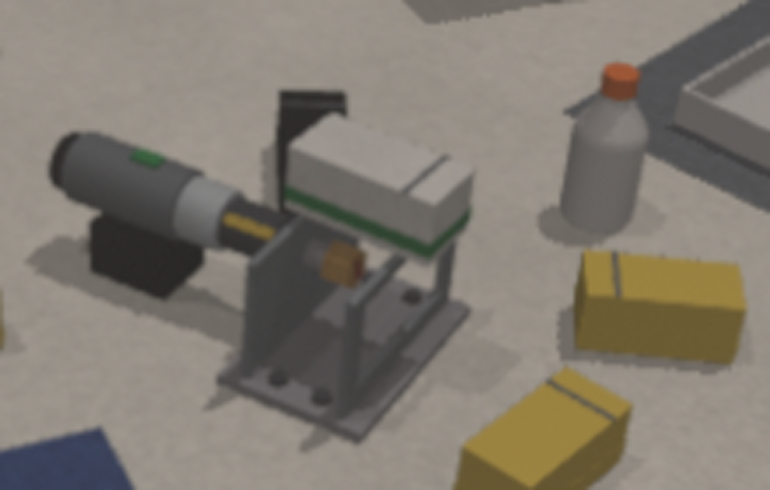

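View pics/side0crop.png

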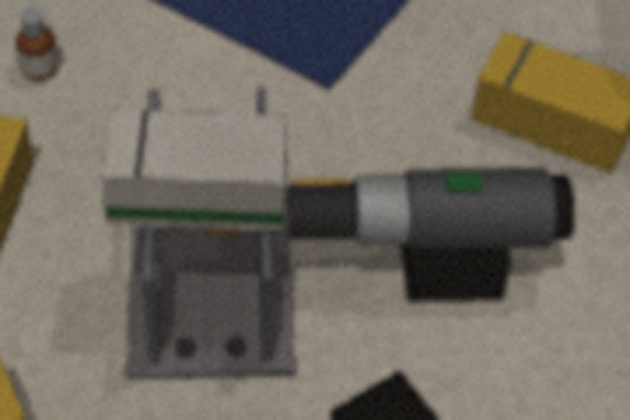

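The crops confirm that the white carton with the green band is the one on the bracket. Its centre measures (550,155) with its top at z = 139, and the 100 x 51 mm outline and 15.5° long-axis angle fit the description. Pad centre is about (584,-157). Moving above the carton.

Request:
arm_command --rot '[[0,0,0],[0,0,0],[0,0,0],[0,0,0],[0,0,0]]' --slide '[[15,38,2],[15,38,2],[15,38,2],[15,38,2],[15,38,2]]' --gripper '[85,85,85,85,85]'

```text
clock: 0.57
eef_pos: [316.4, -412.9, 237.4]
tool_rot: [3.134, -0.001, -1.196]
force: [1.7, 0.2, 0.3]
width: 84.8
```

Request:
arm_command --rot '[[0,0,-1],[0,0,-1],[0,0,-1],[0,0,-1],[0,0,-1]]' --slide '[[15,38,0],[15,38,0],[15,38,0],[15,38,0],[15,38,0]]' --gripper '[85,85,85,85,85]'

```text
clock: 0.98
eef_pos: [390.6, -218.1, 237.6]
tool_rot: [3.135, -0.001, -1.289]
force: [0.5, 0.5, -0.5]
width: 85.3
```

Request:
arm_command --rot '[[0,0,0],[0,0,0],[0,0,0],[0,0,0],[0,0,0]]' --slide '[[16,38,0],[16,38,0],[16,38,0],[16,38,0],[16,38,0]]' --gripper '[85,85,85,85,85]'

```text
clock: 1.4
eef_pos: [468.9, -24.9, 238.1]
tool_rot: [3.135, -0.001, -1.29]
force: [-0.2, -1.2, 0.9]
width: 85.1
```

Request:
arm_command --rot '[[0,0,0],[0,0,0],[0,0,0],[0,0,0],[0,0,-0.6]]' --slide '[[16,36,0],[16,36,0],[16,36,0],[16,36,0],[16,35,0]]' --gripper '[85,85,85,85,85]'

```text
clock: 1.82
eef_pos: [550.0, 164.6, 237.9]
tool_rot: [3.134, -0.002, -1.299]
force: [0.2, 0.0, -0.1]
width: 84.9
```

```bash
python3 - <<'E'
from h import *
im,d,cal=snap('wrist','w1'); s=telemetry.read_state(); print(s['eef_pos'],s['tool_rot'],s['qd'].round(2))
P=cloud(im,d,cal)
m=(abs(P[...,2]-139)<5)&(np.hypot(P[...,0]-550,P[...,1]-155)<80)
q=P[m]; print(cv2.minAreaRect(q[:,:2].astype(np.float32)),np.median(q[:,2]),len(q), np.percentile(q,[2,98],axis=0))
E
```

```text
[552.75195796 175.32904658 237.88405656] [ 3.14100778  0.0054156  -1.29102565] [ 0.04 -0.04 -0.03  0.1  -0.02 -0.04  0.14]
((547.5487060546875, 155.0809783935547), (100.5732192993164, 47.424564361572266), 16.042524337768555) 139.868279047798 9963 [[500.88713921 126.44813402 138.43017083]
 [595.95841771 185.04054755 141.17649265]]
```

View pics/w1.png

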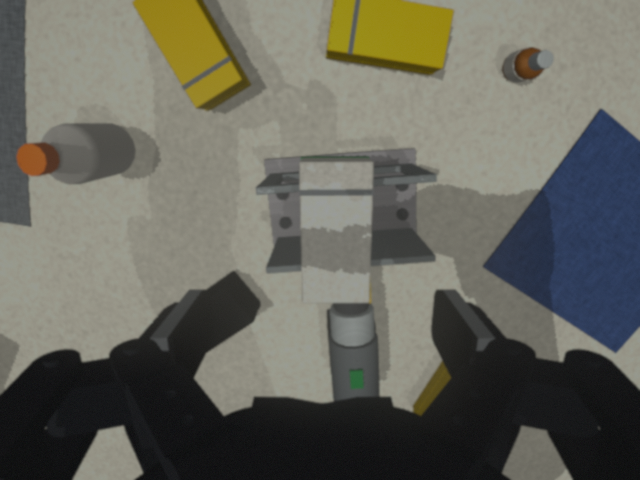

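Carton centre (547.5,155), axis 16.0°, size 100.6 x 47.4 and top at 139.9, all consistent. Descending.

Request:
arm_command --rot '[[0,0,0],[0,0,0],[0,0,0],[0,0,0],[0,0,0]]' --slide '[[-5,-20,0],[0,0,-20],[0,0,-30],[0,0,-20],[0,0,0]]' --gripper '[85,85,85,85,85]'

```text
clock: 2.28
eef_pos: [548.9, 162.9, 165.6]
tool_rot: [-3.137, 0.009, -1.278]
force: [-1.7, -0.5, -0.2]
width: 85.1
```

Request:
arm_command --rot '[[0,0,-0.8],[0,0,0],[0,0,0],[0,0,0],[0,0,0]]' --slide '[[-1,-8,-10],[0,0,-20],[0,0,-20],[0,0,-8],[0,0,0]]' --gripper '[85,85,85,85,85]'

```text
clock: 2.7
eef_pos: [549.0, 153.9, 108.4]
tool_rot: [-3.135, 0.008, -1.293]
force: [-0.4, -0.2, -0.1]
width: 85.4
```

Request:
arm_command --rot '[[0,0,0],[0,0,0],[0,0,0],[0,0,0],[0,0,0]]' --slide '[[-1,1,-5],[0,0,0],[0,0,0],[0,0,0],[0,0,0]]' --gripper '[85,85,30,30,30]'

```text
clock: 3.12
eef_pos: [550.4, 155.8, 107.3]
tool_rot: [-3.129, 0.009, -1.293]
force: [0.1, -0.2, -0.3]
width: 51.2
```

Request:
arm_command --rot '[[0,0,0],[0,0,0],[0,0,0],[0,0,0],[0,0,0]]' --slide '[[0,0,0],[0,0,0],[0,0,0],[0,0,0],[0,0,0]]' --gripper '[30,30,30,30,30]'

```text
clock: 3.53
eef_pos: [550.7, 156.0, 108.5]
tool_rot: [-3.128, 0.009, -1.293]
force: [-1.2, -0.6, -1.9]
width: 47.2
```

Request:
arm_command --rot '[[0,0,0],[0,0,0],[0,0,0],[0,0,0],[0,0,0]]' --slide '[[0,0,12],[0,0,25],[0,0,30],[0,0,30],[0,0,5]]' --gripper '[30,30,30,30,30]'

```text
clock: 3.95
eef_pos: [546.6, 154.8, 209.9]
tool_rot: [-3.139, 0.008, -1.293]
force: [1.2, 0.0, -1.3]
width: 47.0
```

```bash
python3 - <<'E'
from h import *
im,d,cal=snap('wrist','w2'); s=telemetry.read_state(); print(s['eef_pos'],s['tool_rot'],s['width'],s['force'])
im,d,cal=snap('side','s2')
cv2.imwrite('pics/s2c.png',cv2.resize(im[180:400,200:460,::-1],None,fx=2.5,fy=2.5))
E
```

```text
[546.1261011  154.69330042 208.87740003] [-3.1400069   0.00845517 -1.29252843] 47.101900255010406 [ 0.35336262 -0.48294593 -1.46416244]
```

View pics/w2.png

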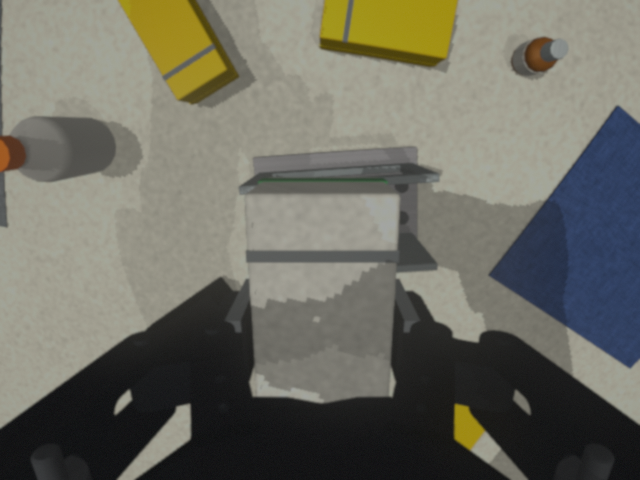

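View pics/s2c.png

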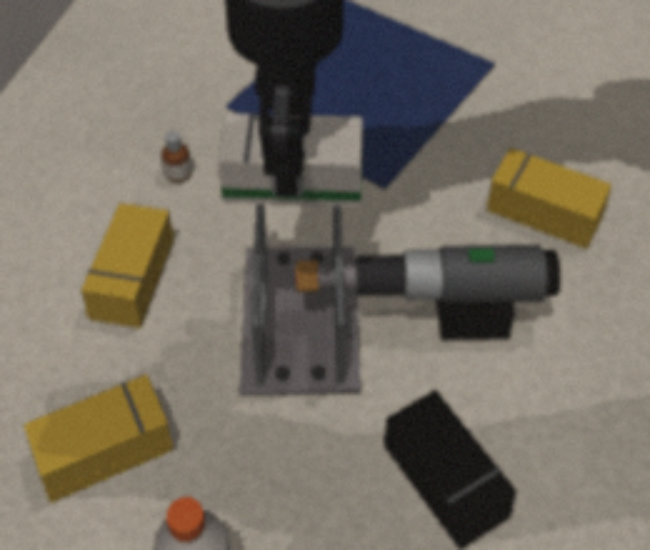

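The carton is held level at a width of 47 and is clear of the bracket. The brass head is visible in the side crop at (307,276). Moving to the pad.

Request:
arm_command --rot '[[0,0,0],[0,0,0],[0,0,0],[0,0,0],[0,0,0]]' --slide '[[3,-20,0],[5,-38,0],[5,-38,0],[5,-38,0],[5,-38,0]]' --gripper '[30,30,30,30,30]'

```text
clock: 4.47
eef_pos: [561.4, -9.1, 198.6]
tool_rot: [3.13, 0.02, -1.269]
force: [1.5, -0.5, -1.8]
width: 47.2
```

Request:
arm_command --rot '[[0,0,0],[0,0,0],[0,0,0],[0,0,0],[0,0,0]]' --slide '[[5,-38,0],[5,-38,0],[5,-30,0],[3,-20,0],[0,0,0]]' --gripper '[30,30,30,30,30]'

```text
clock: 4.88
eef_pos: [572.1, -153.1, 187.1]
tool_rot: [3.111, 0.02, -1.282]
force: [0.2, -0.2, -2.0]
width: 47.1
```

```bash
cat >> h.py <<'E'
def fix(yaw_deg):
    s=telemetry.read_state(); c=R.from_euler('xyz',s['tool_rot']); w=R.from_euler('xyz',[np.pi,0,np.deg2rad(yaw_deg)])
    print('clock',round(s['clock'],2),'pos',s['eef_pos'].round(1),'rot',s['tool_rot'].round(3),'w',round(s['width'],1),'F',s['force'].round(1),'need rotvec',np.rad2deg((w*c.inv()).as_rotvec()).round(2))
    return s
E
python3 -c "
from h import *
fix(-74)"
```

```text
clock 4.88 pos [ 572.1 -153.1  187.1] rot [ 3.111  0.02  -1.282] w 47.1 F [ 0.2 -0.2 -2. ] need rotvec [-0.63 -1.98 -0.57]
```

Request:
arm_command --rot '[[-0.6,-2,-0.6],[0,0,0],[0,0,0],[0,0,0],[0,0,0]]' --slide '[[8,-3,-10],[0,0,-30],[0,0,-35],[0,0,-25],[0,0,-5]]' --gripper '[30,30,30,30,30]'

```text
clock: 5.3
eef_pos: [575.9, -157.5, 71.9]
tool_rot: [3.137, 0.003, -1.299]
force: [-0.6, -0.6, -1.5]
width: 47.1
```

```bash
python3 -c "
from h import *
fix(-74)"
```

```text
clock 5.3 pos [ 575.9 -157.5   71.9] rot [ 3.137e+00  3.000e-03 -1.299e+00] w 47.1 F [-0.6 -0.6 -1.5] need rotvec [-0.11 -0.29  0.4 ]
```

Request:
arm_command --rot '[[-0.1,-0.3,0],[0,0,0],[0,0,0],[0,0,0],[0,0,0]]' --slide '[[3,0,-15],[0,0,-15],[0,0,-8],[0,0,-3],[0,0,0]]' --gripper '[30,30,30,30,30]'

```text
clock: 5.72
eef_pos: [574.2, -153.3, 23.9]
tool_rot: [3.132, 0.008, -1.296]
force: [-0.6, 0.3, -1.5]
width: 47.0
```

```bash
python3 -c "
from h import *
fix(-74)"
```

```text
clock 5.72 pos [ 574.2 -153.3   23.9] rot [ 3.132  0.008 -1.296] w 47.0 F [-0.6  0.3 -1.5] need rotvec [-0.26 -0.67  0.24]
```

Request:
arm_command --rot '[[-0.3,-0.7,0],[0,0,0],[0,0,0]]' --slide '[[0,0,-3],[0,0,-2],[0,0,0]]' --gripper '[30,30,30]'

```text
clock: 5.97
eef_pos: [575.5, -152.9, 20.7]
tool_rot: [-3.139, -0.002, -1.295]
force: [1.2, 0.3, -1.4]
width: 47.4
```

```bash
python3 -c "
from h import *
fix(-74)"
```

```text
clock 5.97 pos [ 575.5 -152.9   20.7] rot [-3.139e+00 -2.000e-03 -1.295e+00] w 47.4 F [ 1.2  0.3 -1.4] need rotvec [0.06 0.18 0.21]
```

Request:
arm_command --rot '[[0,0,0],[0,0,0],[0,0,0]]' --slide '[[0,0,-3],[0,0,-1],[0,0,0]]' --gripper '[30,30,30]'

```text
clock: 6.22
eef_pos: [577.0, -153.2, 18.5]
tool_rot: [-3.136, -0.003, -1.295]
force: [-0.2, -0.3, -1.8]
width: 47.1
```

Request:
arm_command --rot '[[0,0,0],[0,0,0],[0,0,0]]' --slide '[[0,0,-2],[0,0,-1],[0,0,0]]' --gripper '[30,30,30]'

```text
clock: 6.47
eef_pos: [577.6, -153.3, 18.6]
tool_rot: [-3.135, -0.004, -1.295]
force: [0.1, 0.5, -2.2]
width: 47.1
```

Request:
arm_command --rot '[[0,0,0],[0,0,0],[0,0,0]]' --slide '[[0,0,-3],[0,0,-2],[0,0,0]]' --gripper '[30,30,30]'

```text
clock: 6.72
eef_pos: [578.4, -153.7, 18.5]
tool_rot: [-3.133, -0.004, -1.296]
force: [0.8, 0.6, -0.7]
width: 47.3
```

```bash
python3 -c "
from h import *
fix(-74)
im,d,cal=snap('scene','sc3')
cv2.imwrite('pics/sc3c.png',cv2.resize(im[220:400,150:380,::-1],None,fx=3,fy=3))
"
```

```text
clock 6.72 pos [ 578.4 -153.7   18.5] rot [-3.133 -0.004 -1.296] w 47.3 F [ 0.8  0.6 -0.7] need rotvec [0.11 0.54 0.25]
```

View pics/sc3c.png

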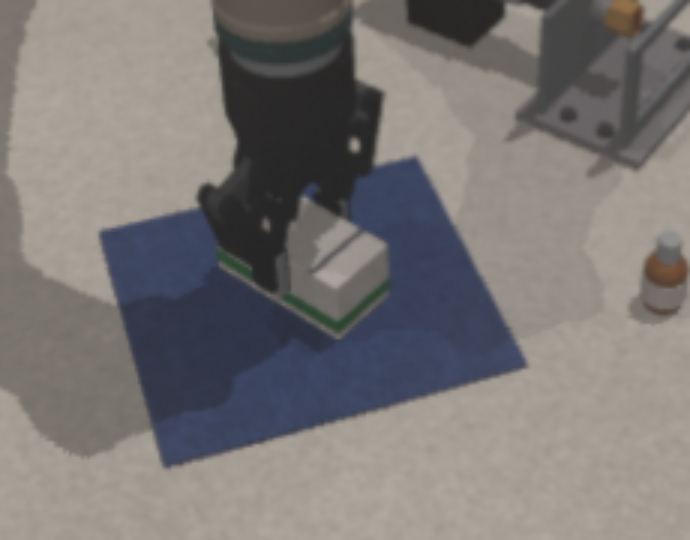

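The carton is on the pad: z stopped at the expected 18.5, and the whole carton lies inside the pad. Releasing.

Request:
arm_command --rot '[[0,0,0],[0,0,0],[0,0,0],[0,0,0],[0,0,0]]' --slide '[[0,0,0],[0,0,0],[0,0,0],[0,0,0],[0,0,0]]' --gripper '[85,85,85,85,85]'

```text
clock: 7.18
eef_pos: [579.4, -154.4, 17.6]
tool_rot: [-3.132, -0.006, -1.296]
force: [-0.6, -0.1, 0.2]
width: 85.2
```

Request:
arm_command --rot '[[0,0,0],[0,0,0],[0,0,0],[0,0,0],[0,0,0]]' --slide '[[0,0,10],[0,0,30],[0,0,40],[0,0,40],[0,0,40]]' --gripper '[85,85,85,85,85]'

```text
clock: 7.6
eef_pos: [570.9, -152.3, 175.0]
tool_rot: [3.132, 0.005, -1.296]
force: [0.7, 0.2, 0.4]
width: 84.8
```

```bash
python3 -c "
from h import *
fix(-74)
im,d,cal=snap('scene','sc4')
cv2.imwrite('pics/sc4c.png',cv2.resize(im[170:350,150:420,::-1],None,fx=2.9,fy=2.9))
"
```

```text
clock 7.6 pos [ 570.9 -152.3  175. ] rot [ 3.132  0.005 -1.296] w 84.8 F [0.7 0.2 0.4] need rotvec [-0.12 -0.58  0.24]
```

View pics/sc4c.png

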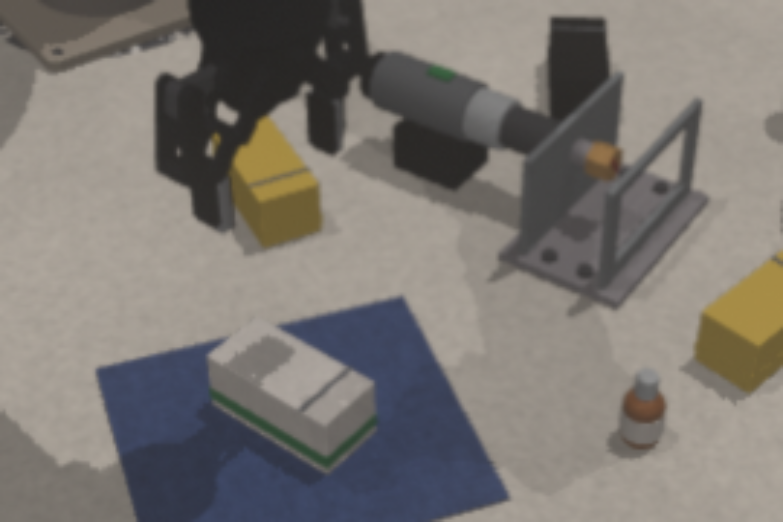

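The carton stands upright on the pad, fully inside it and released. Going back over the bracket.

Request:
arm_command --rot '[[0,0,0],[0,0,0],[0,0,0],[0,0,0],[0,0,0]]' --slide '[[-6,15,15],[-6,35,12],[-6,38,8],[-6,38,8],[-6,38,0]]' --gripper '[85,85,85,85,85]'

```text
clock: 8.07
eef_pos: [548.6, 1.6, 237.6]
tool_rot: [-3.123, -0.016, -1.318]
force: [0.7, 0.7, -0.4]
width: 85.0
```

Request:
arm_command --rot '[[0,0,0],[0,0,0],[0,0,0],[0,0,0],[0,0,0]]' --slide '[[-6,38,0],[-6,38,0],[-6,30,0],[-6,10,0],[0,0,0]]' --gripper '[85,85,85,85,85]'

```text
clock: 8.48
eef_pos: [520.8, 134.1, 242.1]
tool_rot: [-3.115, -0.01, -1.304]
force: [-0.2, -0.4, 0.4]
width: 85.3
```

```bash
python3 - <<'E'
from h import *
fix(-74)
im,d,cal=snap('wrist','w5'); P=cloud(im,d,cal)
c=np.array([548,155])
near=np.hypot(P[...,0]-c[0],P[...,1]-c[1])<110
hist,e=np.histogram(P[...,2][near],bins=np.arange(-5,110,5)); print(dict(zip(e[:-1],hist)))
m=near&(abs(P[...,2]-94)<4)
q=P[m]; print(len(q),q[:,2].mean()); print(cv2.minAreaRect(q[:,:2].astype(np.float32)))
vis=im.copy(); vis[m]=[255,0,0]
hsv=cv2.cvtColor(im,cv2.COLOR_RGB2HSV)
cv2.imwrite('pics/w5v.png',vis[:,:,::-1])
cv2.imwrite('pics/w5c.png',cv2.resize(im[120:380,180:480,::-1],None,fx=2.6,fy=2.3))
E
```

```text
clock 8.48 pos [520.8 134.1 242.1] rot [-3.115 -0.01  -1.304] w 85.3 F [-0.2 -0.4  0.4] need rotvec [0.16 1.62 0.73]
{np.int64(-5): np.int64(3184), np.int64(0): np.int64(15291), np.int64(5): np.int64(8961), np.int64(10): np.int64(1123), np.int64(15): np.int64(105), np.int64(20): np.int64(113), np.int64(25): np.int64(105), np.int64(30): np.int64(119), np.int64(35): np.int64(121), np.int64(40): np.int64(122), np.int64(45): np.int64(127), np.int64(50): np.int64(138), np.int64(55): np.int64(160), np.int64(60): np.int64(348), np.int64(65): np.int64(621), np.int64(70): np.int64(1330), np.int64(75): np.int64(1675), np.int64(80): np.int64(775), np.int64(85): np.int64(215), np.int64(90): np.int64(1963), np.int64(95): np.int64(917), np.int64(100): np.int64(0)}
2880 94.5153354429398
((546.1013793945312, 142.8079833984375), (72.67010498046875, 140.3356170654297), 19.87625503540039)
```

View pics/w5v.png

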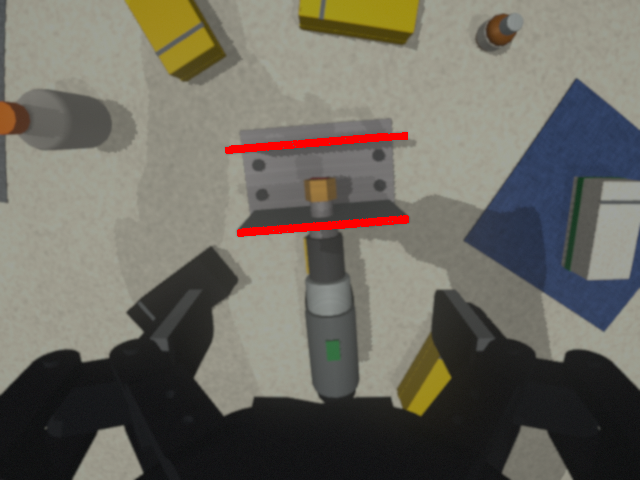

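View pics/w5c.png

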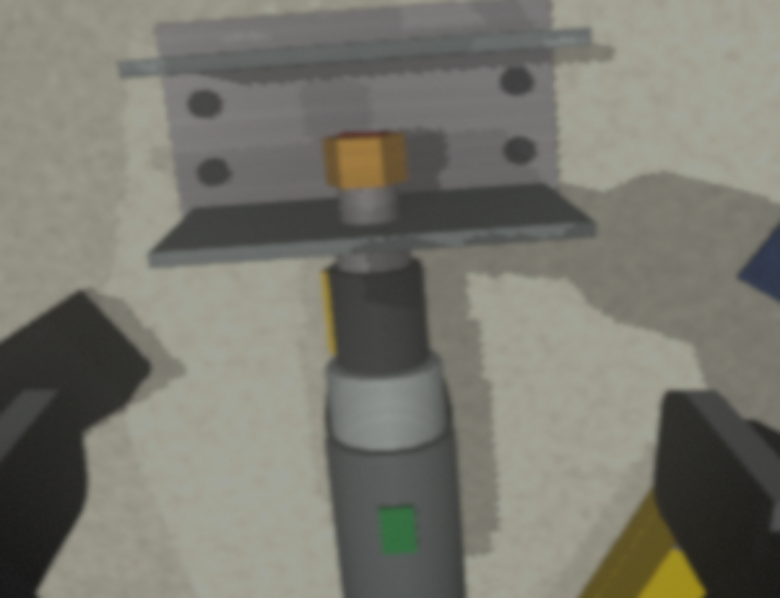

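The plate tops fit a 72.7 x 140.3 mm rectangle at z = 94.5, matching the expected 72 x 140. That puts the bracket origin at (546.1,142.8) with yaw 19.9°. I'll check the brass head against that.

```bash
python3 - <<'E'
from h import *
for t in ['w5','sc4']:
    im,d,cal=load(t); P=cloud(im,d,cal); hsv=cv2.cvtColor(im,cv2.COLOR_RGB2HSV)
    m=(hsv[...,0]>8)&(hsv[...,0]<24)&(hsv[...,1]>110)&(np.hypot(P[...,0]-546,P[...,1]-143)<50)&(P[...,2]>40)
    q=P[m]; a=np.deg2rad(19.88); B=np.array([[np.cos(a),np.sin(a)],[-np.sin(a),np.cos(a)]])
    b=np.c_[(q[:,:2]-[546.1,142.8])@B.T,q[:,2]]
    print(t,len(q),np.percentile(b,[3,50,97],axis=0).round(1).tolist())
fix(-70.1)
E
```

```text
w5 637 [[-14.9, -12.3, 64.6], [-6.4, -0.4, 73.9], [1.8, 11.6, 76.2]]
sc4 66 [[-11.7, -14.7, 63.4], [-2.9, -8.5, 71.8], [4.6, 2.6, 76.9]]
clock 8.53 pos [521.6 133.2 242.2] rot [-3.114 -0.011 -1.305] w 84.8 F [0.6 0.7 0.3] need rotvec [0.11 1.67 4.68]
```

The head spans x from -15 to 2 and y ±12 in the bracket frame, which agrees. I'm aiming for TCP (541.4,141.1) at yaw -70.1°.

Request:
arm_command --rot '[[0,1.2,2.3],[0,0.5,2.3],[0,0,0],[0,0,0],[0,0,0]]' --slide '[[10,4,-10],[10,4,-30],[0,0,-30],[0,0,-15],[0,0,0]]' --gripper '[60,60,60,60,60]'

```text
clock: 8.95
eef_pos: [547.6, 132.9, 157.7]
tool_rot: [-3.135, -0.008, -1.23]
force: [-0.1, 0.2, -0.5]
width: 59.9
```

```bash
python3 -c "
from h import *
fix(-70.1)"
```

```text
clock 8.95 pos [547.6 132.9 157.7] rot [-3.135 -0.008 -1.23 ] w 59.9 F [-0.1  0.2 -0.5] need rotvec [0.28 0.5  0.35]
```

Request:
arm_command --rot '[[0.3,0.5,0.3],[0,0,0],[0,0,0],[0,0,0]]' --slide '[[-6,8,-15],[0,0,-20],[0,0,-5],[0,0,0]]' --gripper '[60,60,60,60]'

```text
clock: 9.28
eef_pos: [545.1, 133.3, 118.8]
tool_rot: [-3.139, -0.004, -1.235]
force: [0.2, -0.0, 0.2]
width: 59.9
```

```bash
python3 -c "
from h import *
fix(-70.1)
snap('wrist','w6')"
```

```text
clock 9.28 pos [545.1 133.3 118.8] rot [-3.139 -0.004 -1.235] w 59.9 F [ 0.2 -0.   0.2] need rotvec [0.17 0.19 0.64]
```

View pics/w6.png

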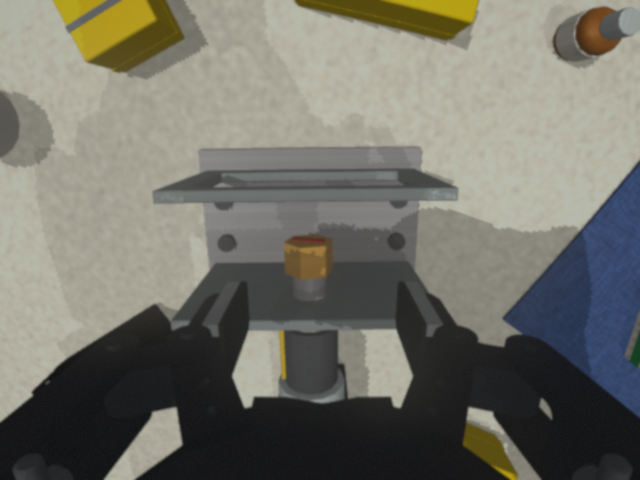

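Request:
arm_command --rot '[[0.2,0.2,0.6],[0,0,0],[0,0,0]]' --slide '[[-4,8,0],[0,0,0],[0,0,0]]' --gripper '[60,60,60]'

```text
clock: 9.58
eef_pos: [543.5, 140.7, 122.7]
tool_rot: [-3.136, -0.001, -1.226]
force: [0.3, -0.7, 0.1]
width: 60.3
```

```bash
python3 -c "
from h import *
fix(-70.1)"
```

```text
clock 9.58 pos [543.5 140.7 122.7] rot [-3.136e+00 -1.000e-03 -1.226e+00] w 60.3 F [ 0.3 -0.7  0.1] need rotvec [-0.07  0.3   0.14]
```

Request:
arm_command --rot '[[0,0.3,0],[0,0,0],[0,0,0],[0,0,0]]' --slide '[[-2,0,-8],[0,0,-15],[0,0,-8],[0,0,0]]' --gripper '[60,60,60,60]'

```text
clock: 9.92
eef_pos: [543.2, 141.9, 93.0]
tool_rot: [-3.135, 0.001, -1.225]
force: [-0.1, -0.1, 0.6]
width: 59.7
```

```bash
python3 -c "
from h import *
fix(-70.1)"
```

```text
clock 9.92 pos [543.2 141.9  93. ] rot [-3.135e+00  1.000e-03 -1.225e+00] w 59.7 F [-0.1 -0.1  0.6] need rotvec [-0.19  0.32  0.07]
```

Request:
arm_command --rot '[[0,0.3,0],[0,0,0],[0,0,0],[0,0,0]]' --slide '[[-3,-1,-10],[0,0,-15],[0,0,-8],[0,0,0]]' --gripper '[60,60,60,60]'

```text
clock: 10.25
eef_pos: [539.8, 140.8, 58.1]
tool_rot: [-3.141, 0.003, -1.225]
force: [-0.0, -0.1, 0.1]
width: 60.1
```

```bash
python3 -c "
from h import *
fix(-70.1)"
```

```text
clock 10.25 pos [539.8 140.8  58.1] rot [-3.141e+00  3.000e-03 -1.225e+00] w 60.1 F [-0.  -0.1  0.1] need rotvec [-0.19 -0.01  0.06]
```

Request:
arm_command --rot '[[0,0,0],[0,0,0],[0,0,0],[0,0,0]]' --slide '[[2,0,-8],[0,0,-6],[0,0,-2],[0,0,0]]' --gripper '[60,60,60,60]'

```text
clock: 10.58
eef_pos: [542.2, 140.8, 40.7]
tool_rot: [-3.141, 0.003, -1.225]
force: [-0.6, 0.5, 0.3]
width: 60.1
```

```bash
python3 -c "
from h import *
fix(-70.1)
im,d,cal=snap('wrist','w7')
im,d,cal=snap('side','s7')
cv2.imwrite('pics/s7c.png',cv2.resize(im[200:380,220:460,::-1],None,fx=3,fy=3))"
```

```text
clock 10.58 pos [542.2 140.8  40.7] rot [-3.141e+00  3.000e-03 -1.225e+00] w 60.1 F [-0.6  0.5  0.3] need rotvec [-0.19 -0.01  0.07]
```

View pics/w7.png

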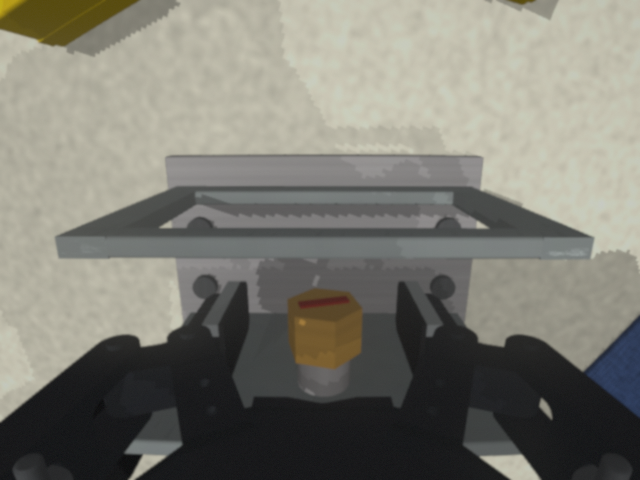

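View pics/s7c.png

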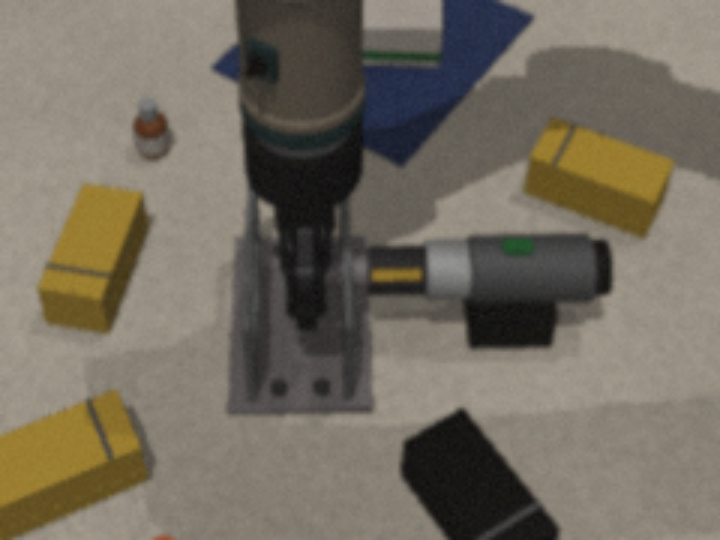

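The head, at (325,325), is midway between the fingers at columns 240 and 405. Closing.

Request:
arm_command --rot '[[0,0,0],[0,0,0],[0,0,0],[0,0,0],[0,0,0]]' --slide '[[0,0,0],[0,0,0],[0,0,0],[0,0,0],[0,0,0]]' --gripper '[10,10,10,10,10]'

```text
clock: 11.1
eef_pos: [543.2, 140.5, 42.4]
tool_rot: [-3.138, 0.003, -1.225]
force: [1.3, -0.1, -2.0]
width: 25.1
```

Request:
arm_command --rot '[[0,0,0],[0,0,0],[0,0,0],[0,0,0],[0,0,0]]' --slide '[[0,0,0],[0,0,0],[0,0,0],[0,0,0],[0,0,0]]' --gripper '[10,10,10,10,10]'

```text
clock: 11.52
eef_pos: [543.2, 140.5, 42.4]
tool_rot: [-3.138, 0.003, -1.225]
force: [1.0, 0.4, -2.0]
width: 24.8
```

```bash
python3 -c "
from h import *
s=fix(-70.1); print(s['torque'])
im,d,cal=snap('wrist','w8')
im,d,cal=snap('side','s8')
cv2.imwrite('pics/s8c.png',cv2.resize(im[260:320,320:440,::-1],None,fx=5,fy=5))"
```

```text
clock 11.52 pos [543.2 140.5  42.4] rot [-3.138e+00  3.000e-03 -1.225e+00] w 24.8 F [ 1.   0.4 -2. ] need rotvec [-0.21  0.14  0.1 ]
[-0.066168   -0.00282314 -0.04127859]
```

View pics/w8.png

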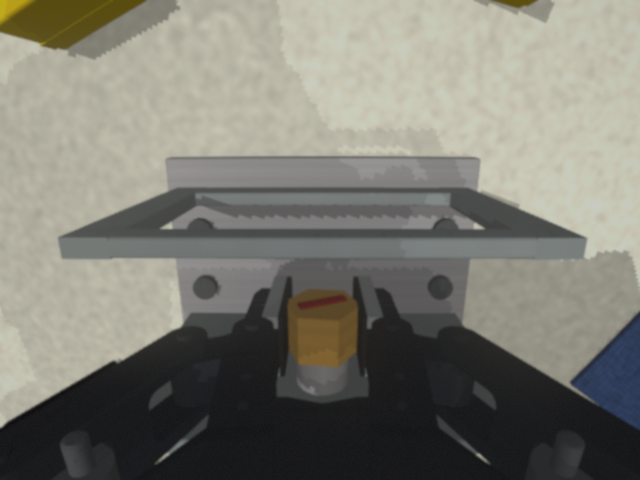

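View pics/s8c.png

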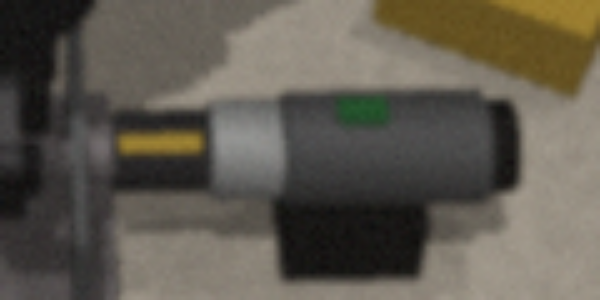

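Gripped at 24.8 mm, which is across the flats. Holding and watching the red mark on the head and the socket stripe.

Request:
arm_command --rot '[[0,0,0],[0,0,0],[0,0,0],[0,0,0],[0,0,0]]' --slide '[[0,0,0],[0,0,0],[0,0,0],[0,0,0],[0,0,0]]' --gripper '[10,10,10,10,10]'

```text
clock: 12.03
eef_pos: [543.2, 140.5, 42.4]
tool_rot: [-3.138, 0.003, -1.225]
force: [-0.9, 0.9, -0.7]
width: 24.9
```

Request:
arm_command --rot '[[0,0,0],[0,0,0],[0,0,0],[0,0,0],[0,0,0]]' --slide '[[0,0,0],[0,0,0],[0,0,0],[0,0,0],[0,0,0]]' --gripper '[10,10,10,10,10]'

```text
clock: 12.45
eef_pos: [543.2, 140.6, 42.4]
tool_rot: [-3.138, 0.003, -1.225]
force: [0.0, 0.4, -1.0]
width: 25.2
```

Request:
arm_command --rot '[[0,0,0],[0,0,0],[0,0,0],[0,0,0],[0,0,0]]' --slide '[[0,0,0],[0,0,0],[0,0,0],[0,0,0],[0,0,0]]' --gripper '[10,10,10,10,10]'

```text
clock: 12.87
eef_pos: [543.2, 140.5, 42.4]
tool_rot: [-3.138, 0.003, -1.225]
force: [-0.1, -0.5, -0.9]
width: 24.6
```

Request:
arm_command --rot '[[0,0,0],[0,0,0],[0,0,0],[0,0,0],[0,0,0]]' --slide '[[0,0,0],[0,0,0],[0,0,0],[0,0,0],[0,0,0]]' --gripper '[10,10,10,10,10]'

```text
clock: 13.28
eef_pos: [543.2, 140.5, 42.4]
tool_rot: [-3.138, 0.003, -1.225]
force: [0.2, -0.5, -0.7]
width: 25.1
```

```bash
cat > chk.py <<'E'
from h import *
import sys
t=sys.argv[1]
s=fix(-70.1); print(s['torque'].round(3))
a,_,_=snap('wrist','w'+t)
b,_,_=snap('side','s'+t)
A=cv2.resize(a[270:420,250:390,::-1],(400,428)); B=cv2.resize(b[260:320,320:400,::-1],(400,300))
out=np.zeros((428,800,3),np.uint8); out[:,:400]=A; out[:300,400:]=B
cv2.imwrite(f'pics/c{t}.png',out)
def red(a):
    h=cv2.cvtColor(a,cv2.COLOR_RGB2HSV); m=((h[...,0]<6)|(h[...,0]>172))&(h[...,1]>120); m[:270]=0;m[420:]=0;m[:,:250]=0;m[:,390:]=0
    v,u=np.nonzero(m); (c,wh,an)=cv2.minAreaRect(np.c_[u,v].astype(np.float32)); return len(u),np.round(c,1),np.round(wh,1),round(an,1)
def yel(b):
    h=cv2.cvtColor(b,cv2.COLOR_RGB2HSV); m=(h[...,0]>15)&(h[...,0]<32)&(h[...,1]>110); m[:260]=0;m[320:]=0;m[:,:335]=0;m[:,370:]=0
    v,u=np.nonzero(m); return len(u),(round(u.mean(),2),round(v.mean(),2)) if len(u) else None
print('red',red(a),'stripe',yel(b))
if t=='9': print('before',red(load('w8')[0]),yel(load('s8')[0]))
E
python3 chk.py 9
```

```text
clock 13.28 pos [543.2 140.5  42.4] rot [-3.138e+00  3.000e-03 -1.225e+00] w 25.1 F [ 0.2 -0.5 -0.7] need rotvec [-0.21  0.14  0.1 ]
[-0.042  0.002 -0.048]
red (252, array([321.8, 301.7]), array([ 5.7, 46.5]), 78.7) stripe (60, (np.float64(351.28), np.float64(283.82)))
before (248, array([322. , 301.8]), array([ 5.5, 46.3]), 79.4) (84, (np.float64(351.69), np.float64(288.04)))
```

View pics/c9.png

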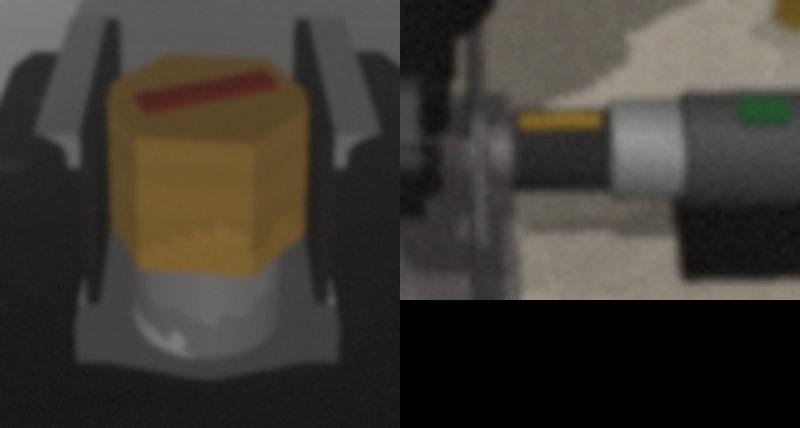

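The red mark is steady and the socket turns, so the nut is running up. The head's outline doesn't look clearly flat against the pads, though. I'll cast its face corners onto the head's face plane (bracket x = 2) to check the grip angle.

```bash
python3 - <<'E'
from h import *
a=np.deg2rad(19.88); ex=np.array([np.cos(a),np.sin(a),0]); ey=np.array([-np.sin(a),np.cos(a),0]); O=np.array([546.1,142.8,0])
im,d,cal=load('w9')
px=np.array([(110,90),(170,57),(265,63),(307,97),(255,142),(137,137),(137,103),(277,80)],float)*[140/400,150/428]+[250,270]
r=rays(cal,px); o=np.array(cal['xyz'])
t=((O-o)@ex+2)/(r@ex); W=o+r*t[:,None]
q=np.c_[(W-O)@ey,W[:,2]]; print(q.round(1))
c=q[:6].mean(0); print('c',c); dd=q[:6]-c; print(np.hypot(*dd.T).round(1),np.rad2deg(np.arctan2(dd[:,1],dd[:,0])).round(0))
print('stripe ang',np.rad2deg(np.arctan2(*(q[7]-q[6])[::-1])))
cv2.imwrite('pics/w9c.png',cv2.resize(im[280:370,270:380,::-1],None,fx=7,fy=6.5,interpolation=cv2.INTER_CUBIC))
E
```

```text
[[ 12.   61.2]
 [  4.7  51. ]
 [ -8.3  52.9]
 [-13.1  63.1]
 [ -6.   74.6]
 [  7.7  73.5]
 [  8.3  64.8]
 [ -9.6  58.2]]
c [-0.50581412 62.7169046 ]
[12.6 12.8 12.5 12.6 13.1 13.6] [  -7.  -66. -128.  178.  115.   53.]
stripe ang -159.58935228476744
```

View pics/w9c.png

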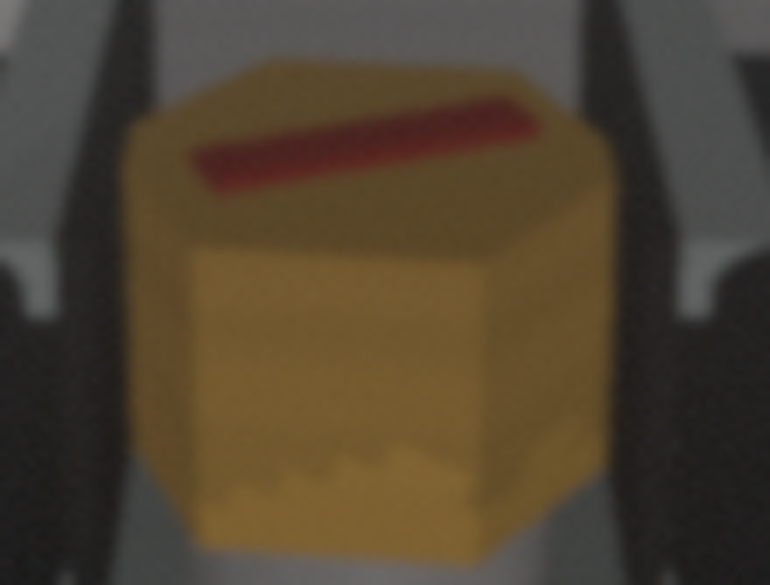

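```bash
python3 - <<'E'
from h import *
a,_,_=load('w7'); b,_,_=load('w9')
A=[cv2.resize(x[280:370,270:380,::-1],(400,400),interpolation=cv2.INTER_CUBIC) for x in (a,b)]
cv2.imwrite('pics/cmp.png',np.hstack(A))
E
```

```text
(no output)
```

View pics/cmp.png

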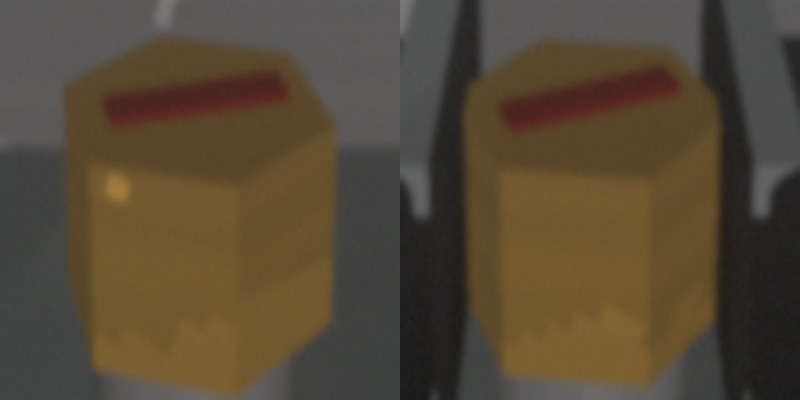

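The grip is close to across the corners, about 5° off, with the corners seated slightly into the pads. The head isn't turning, so I'll keep holding and watch for slip.

Request:
arm_command --rot '[[0,0,0],[0,0,0],[0,0,0],[0,0,0],[0,0,0]]' --slide '[[0,0,0],[0,0,0],[0,0,0],[0,0,0],[0,0,0]]' --gripper '[10,10,10,10,10]'

```text
clock: 13.8
eef_pos: [543.2, 140.5, 42.4]
tool_rot: [-3.138, 0.003, -1.225]
force: [0.6, -0.2, -1.3]
width: 25.1
```

Request:
arm_command --rot '[[0,0,0],[0,0,0],[0,0,0],[0,0,0],[0,0,0]]' --slide '[[0,0,0],[0,0,0],[0,0,0],[0,0,0],[0,0,0]]' --gripper '[10,10,10,10,10]'

```text
clock: 14.22
eef_pos: [543.2, 140.5, 42.4]
tool_rot: [-3.138, 0.003, -1.225]
force: [1.0, -0.3, -0.6]
width: 25.3
```

Request:
arm_command --rot '[[0,0,0],[0,0,0],[0,0,0],[0,0,0],[0,0,0]]' --slide '[[0,0,0],[0,0,0],[0,0,0],[0,0,0],[0,0,0]]' --gripper '[10,10,10,10,10]'

```text
clock: 14.63
eef_pos: [543.2, 140.5, 42.4]
tool_rot: [-3.138, 0.003, -1.225]
force: [-0.3, -0.2, -0.7]
width: 24.8
```

Request:
arm_command --rot '[[0,0,0],[0,0,0],[0,0,0],[0,0,0],[0,0,0]]' --slide '[[0,0,0],[0,0,0],[0,0,0],[0,0,0],[0,0,0]]' --gripper '[10,10,10,10,10]'

```text
clock: 15.05
eef_pos: [543.2, 140.5, 42.4]
tool_rot: [-3.138, 0.003, -1.225]
force: [-0.5, -0.4, -0.5]
width: 25.2
```

```bash
python3 chk.py 10
```

```text
clock 15.05 pos [543.2 140.5  42.4] rot [-3.138e+00  3.000e-03 -1.225e+00] w 25.2 F [-0.5 -0.4 -0.5] need rotvec [-0.21  0.14  0.1 ]
[-0.048 -0.001  0.005]
red (251, array([322. , 301.7]), array([ 5.8, 46.7]), 79.2) stripe (37, (np.float64(351.27), np.float64(281.76)))
```

View pics/c10.png

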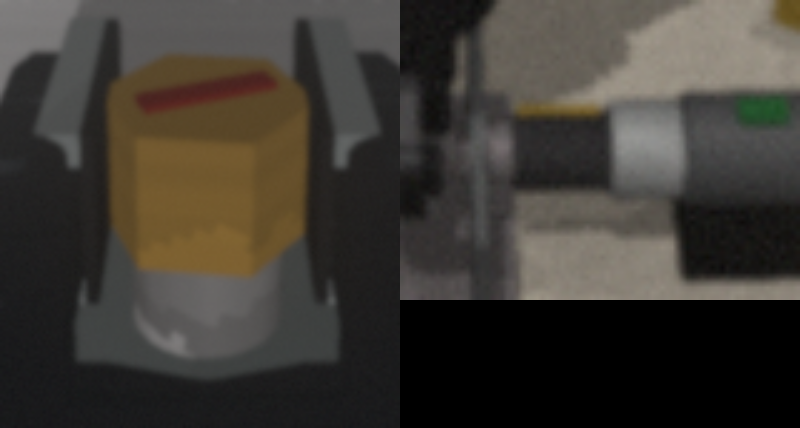

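Request:
arm_command --rot '[[0,0,0],[0,0,0],[0,0,0],[0,0,0],[0,0,0]]' --slide '[[0,0,0],[0,0,0],[0,0,0],[0,0,0],[0,0,0]]' --gripper '[10,10,10,10,10]'

```text
clock: 15.57
eef_pos: [543.2, 140.5, 42.4]
tool_rot: [-3.138, 0.003, -1.225]
force: [0.2, -0.7, -1.7]
width: 25.2
```

Request:
arm_command --rot '[[0,0,0],[0,0,0],[0,0,0],[0,0,0],[0,0,0]]' --slide '[[0,0,0],[0,0,0],[0,0,0],[0,0,0],[0,0,0]]' --gripper '[10,10,10,10,10]'

```text
clock: 15.98
eef_pos: [543.2, 140.5, 42.4]
tool_rot: [-3.138, 0.003, -1.225]
force: [0.4, 0.1, -0.8]
width: 25.3
```

Request:
arm_command --rot '[[0,0,0],[0,0,0],[0,0,0],[0,0,0],[0,0,0]]' --slide '[[0,0,0],[0,0,0],[0,0,0],[0,0,0],[0,0,0]]' --gripper '[10,10,10,10,10]'

```text
clock: 16.4
eef_pos: [543.2, 140.5, 42.4]
tool_rot: [-3.138, 0.003, -1.225]
force: [0.4, -0.6, -0.8]
width: 24.4
```

Request:
arm_command --rot '[[0,0,0],[0,0,0],[0,0,0],[0,0,0],[0,0,0]]' --slide '[[0,0,0],[0,0,0],[0,0,0],[0,0,0],[0,0,0]]' --gripper '[10,10,10,10,10]'

```text
clock: 16.82
eef_pos: [543.2, 140.5, 42.4]
tool_rot: [-3.138, 0.003, -1.225]
force: [0.6, 0.2, -0.9]
width: 24.8
```

```bash
cat >> chk.py <<'E'
c,_,_=snap('scene','sc'+t)
C=cv2.resize(c[180:250,270:390,::-1],(400,233),interpolation=cv2.INTER_CUBIC); out=cv2.imread(f'pics/c{t}.png'); out[195:428,400:]=C; cv2.imwrite(f'pics/c{t}.png',out)
E
python3 chk.py 11
```

```text
clock 16.82 pos [543.2 140.5  42.4] rot [-3.138e+00  3.000e-03 -1.225e+00] w 24.8 F [ 0.6  0.2 -0.9] need rotvec [-0.21  0.14  0.1 ]
[ 0.028  0.011 -0.042]
red (257, array([321.9, 301.8]), array([ 5.7, 46.5]), 79.4) stripe (3, (np.float64(348.0), np.float64(282.0)))
```

View pics/c11.png

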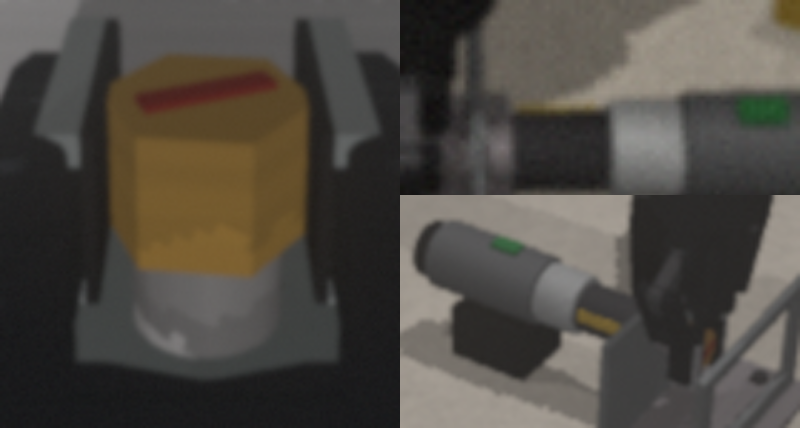

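Request:
arm_command --rot '[[0,0,0],[0,0,0],[0,0,0],[0,0,0],[0,0,0]]' --slide '[[0,0,0],[0,0,0],[0,0,0],[0,0,0],[0,0,0]]' --gripper '[10,10,10,10,10]'

```text
clock: 17.38
eef_pos: [543.2, 140.6, 42.4]
tool_rot: [-3.138, 0.003, -1.225]
force: [0.5, -0.3, -0.6]
width: 25.0
```

Request:
arm_command --rot '[[0,0,0],[0,0,0],[0,0,0],[0,0,0],[0,0,0]]' --slide '[[0,0,0],[0,0,0],[0,0,0],[0,0,0],[0,0,0]]' --gripper '[10,10,10,10,10]'

```text
clock: 17.8
eef_pos: [543.2, 140.6, 42.4]
tool_rot: [-3.138, 0.003, -1.225]
force: [0.1, -0.7, -1.1]
width: 24.9
```

Request:
arm_command --rot '[[0,0,0],[0,0,0],[0,0,0],[0,0,0],[0,0,0]]' --slide '[[0,0,0],[0,0,0],[0,0,0],[0,0,0],[0,0,0]]' --gripper '[10,10,10,10,10]'

```text
clock: 18.22
eef_pos: [543.2, 140.5, 42.4]
tool_rot: [-3.138, 0.003, -1.225]
force: [0.4, 0.4, -0.1]
width: 24.7
```

Request:
arm_command --rot '[[0,0,0],[0,0,0],[0,0,0],[0,0,0],[0,0,0]]' --slide '[[0,0,0],[0,0,0],[0,0,0],[0,0,0],[0,0,0]]' --gripper '[10,10,10,10,10]'

```text
clock: 18.63
eef_pos: [543.2, 140.5, 42.4]
tool_rot: [-3.138, 0.003, -1.225]
force: [0.8, -0.7, -0.7]
width: 25.1
```

Request:
arm_command --rot '[[0,0,0],[0,0,0],[0,0,0],[0,0,0],[0,0,0]]' --slide '[[0,0,0],[0,0,0],[0,0,0],[0,0,0],[0,0,0]]' --gripper '[10,10,10,10,10]'

```text
clock: 19.05
eef_pos: [543.1, 140.6, 42.4]
tool_rot: [-3.138, 0.003, -1.225]
force: [0.1, 0.7, -1.6]
width: 24.9
```

Request:
arm_command --rot '[[0,0,0],[0,0,0],[0,0,0],[0,0,0],[0,0,0]]' --slide '[[0,0,0],[0,0,0],[0,0,0],[0,0,0],[0,0,0]]' --gripper '[10,10,10,10,10]'

```text
clock: 19.47
eef_pos: [543.2, 140.6, 42.4]
tool_rot: [-3.138, 0.003, -1.225]
force: [-0.3, 0.2, -0.8]
width: 24.8
```

```bash
python3 chk.py 12
```

```text
clock 19.47 pos [543.2 140.6  42.4] rot [-3.138e+00  3.000e-03 -1.225e+00] w 24.8 F [-0.3  0.2 -0.8] need rotvec [-0.22  0.14  0.11]
[ 0.07  -0.005 -0.012]
red (248, array([321.9, 301.8]), array([ 5.6, 46.5]), 79.2) stripe (0, None)
```

View pics/c12.png

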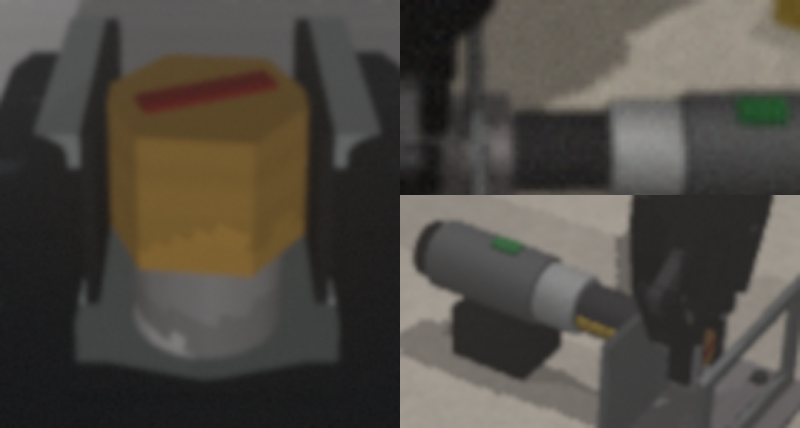

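Request:
arm_command --rot '[[0,0,0],[0,0,0],[0,0,0],[0,0,0],[0,0,0]]' --slide '[[0,0,0],[0,0,0],[0,0,0],[0,0,0],[0,0,0]]' --gripper '[10,10,10,10,10]'

```text
clock: 20.03
eef_pos: [543.2, 140.6, 42.4]
tool_rot: [-3.138, 0.003, -1.225]
force: [0.9, 0.0, -2.1]
width: 24.8
```

Request:
arm_command --rot '[[0,0,0],[0,0,0],[0,0,0],[0,0,0],[0,0,0]]' --slide '[[0,0,0],[0,0,0],[0,0,0],[0,0,0],[0,0,0]]' --gripper '[10,10,10,10,10]'

```text
clock: 20.45
eef_pos: [543.2, 140.6, 42.4]
tool_rot: [-3.138, 0.003, -1.225]
force: [0.2, -0.5, -1.0]
width: 25.0
```

Request:
arm_command --rot '[[0,0,0],[0,0,0],[0,0,0],[0,0,0],[0,0,0]]' --slide '[[0,0,0],[0,0,0],[0,0,0],[0,0,0],[0,0,0]]' --gripper '[10,10,10,10,10]'

```text
clock: 20.87
eef_pos: [543.2, 140.6, 42.4]
tool_rot: [-3.138, 0.003, -1.225]
force: [-0.2, -0.7, -2.0]
width: 25.1
```

Request:
arm_command --rot '[[0,0,0],[0,0,0],[0,0,0],[0,0,0],[0,0,0]]' --slide '[[0,0,0],[0,0,0],[0,0,0],[0,0,0],[0,0,0]]' --gripper '[10,10,10,10,10]'

```text
clock: 21.28
eef_pos: [543.1, 140.6, 42.3]
tool_rot: [-3.138, 0.003, -1.225]
force: [-0.2, -0.1, -2.1]
width: 24.5
```

```bash
python3 chk.py 13; python3 - <<'E'
from h import *
out=[]
for t in ['sc11','sc12','sc13']:
    im,_,_=load(t); h=cv2.cvtColor(im,cv2.COLOR_RGB2HSV)
    m=(h[...,0]>15)&(h[...,0]<32)&(h[...,1]>90); m[:200]=0;m[230:]=0;m[:,:315]=0;m[:,:]&=(np.arange(640)<345)
    v,u=np.nonzero(m); print(t,len(u),u.mean().round(2),v.mean().round(2))
    out.append(cv2.resize(im[195:235,310:350,::-1],(260,260),interpolation=cv2.INTER_CUBIC))
cv2.imwrite('pics/soc.png',np.hstack(out))
E
```

```text
clock 21.28 pos [543.1 140.6  42.3] rot [-3.138e+00  3.000e-03 -1.225e+00] w 24.5 F [-0.2 -0.1 -2.1] need rotvec [-0.22  0.13  0.11]
[ 0.101  0.005 -0.008]
red (246, array([321.8, 301.7]), array([ 5.5, 46.5]), 79.0) stripe (0, None)
sc11 50 328.62 217.74
sc12 39 327.62 219.15
sc13 39 327.62 219.15
```

View pics/soc.png

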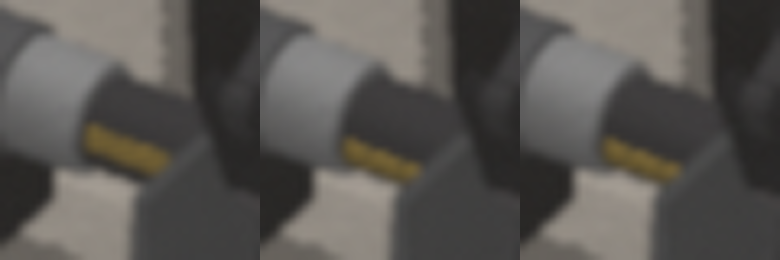

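The socket stripe sits at (327.6,219.2) at both t = 19.5 and 21.3 s, so it's standing still. The head hasn't turned. One last look at the whole scene from the stored picture.

View pics/sc13.png

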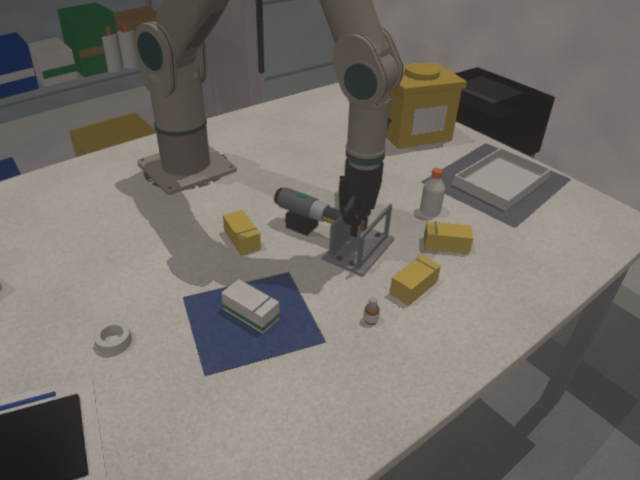

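The carton is upright on the pad at (251,305). The vial (372,314), flask (432,195), tape (113,340) and the yellow look-alikes are where they started. Handing in.

```bash
python3 -c "
from h import *
print(ctrl.finish_job()); fix(-70.1)"
```

```text
the job is handed in; nothing more can be done
None
the job is handed in; nothing more can be done
```

I set the white carton with the green band upright on the blue pad. I then gripped the bolt head through the gap and held it from about t = 11 s until the nut was tight. I handed the job in at about 21.4 s with the head still gripped.

**Last checks:**
- **Socket:** the yellow stripe was at the same pixels at t = 19.5 s and 21.3 s, so the socket was standing still.
- **Bolt head:** its red mark stayed within about 1° from grip to finish, and the finger opening held at 24.4–25.3 mm.
- **Carton:** in the last scene picture it is upright and wholly on the pad.
- **Bystanders:** the vial, flask, tape and yellow look-alikes are where they started. The black look-alike was hidden behind the arm in that last picture; I never reached for it.

**One disagreement:** the finger opening of about 25 mm suggests a grip on the flats (24 mm). The wrist picture instead shows the head held nearly across its corners, with the corners slightly sunk into the pads. I kept that grip because the head did not slip while the nut ran up or after the socket stopped.

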